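# Set out the cleaning station on the edge-bander's ledge

## Task

Set out the cleaning station on the aluminium sheet: stand the white squeeze bottle gently in the middle of the square rubber pad and the spray can gently in the middle of the round pad, and lay the roll of masking tape flat on the sheet, centred midway between the two pads. Take the top cup off the nested stack, twisting it about an eighth of a turn as you start to lift so that it comes free of the cup below, and stand it upright on the sheet inside the core of the tape roll, so that it cannot be knocked over. Leave the knife and the scraper where they lie.

Things in the scene. Friction and masses are not known exactly. Their poses are not given: they have to be found in the camera images.
- mat: Flat bare aluminium sheet fixed to the ledge, 112 (x) x 360 (y) x 2 mm thick; origin at the centre of its underside, on the work surface. Its y axis runs through both pads: their centres are at y = +120 and -120 mm in this frame (which pad is at which end varies). The sheet's centre is the midpoint between the pads.
- pad_square: Square black rubber pad, 84 x 84 x 3 mm, fixed on the sheet near one end; its top is 5 mm above the work surface. Origin at the centre of its underside.
- pad_round: Round black rubber pad, 84 mm diameter, 3 mm thick, fixed on the sheet near the other end; its top is 5 mm above the work surface. Origin at the centre of its underside.
- bottle: White squeeze bottle (rigid), standing: round body 62 mm diameter and straight up to 105 mm, then a sloping shoulder to 130 mm and a grey nozzle up to 152 mm; about 0.3 kg. Origin at the centre of its underside, z up.
- can: Spray can, standing: green and paper-white straight body 53 mm diameter up to 125 mm, then an aluminium shoulder and a narrow black cap (34 mm) up to 160 mm; about 0.28 kg. Origin at the centre of its underside, z up.
- roll: Roll of cream masking tape lying flat: ring of 100 mm outer and 76 mm core diameter (wall 12 mm thick), 36 mm high; about 0.12 kg. Origin at the centre of its underside, z along the ring's axis.
- cup: Top cup of the nested stack: white rigid plastic, open at the top, 90 mm high, outer diameter 46 mm at the foot widening evenly to 66 mm at the rim, wall 1.5 mm; 30 g. Origin at the centre of its foot, z up. At the start its foot is 72 mm above the work surface and its upper 30 mm stand out above the cup below; its x axis is parallel to cup_stack's x axis.
- cup_stack: The lower two nested white cups on a dark steel foot (84 mm diameter, 12 mm high), fixed together and to the ledge; the rim of the upper of these two is 132 mm above the work surface, its mouth 63 mm wide. Origin at the centre of the underside, z up.
- knife: Bystander: red and black utility knife lying on the ledge, 150 x 30 x 20 mm, loose. Origin near its middle, on the underside; length along x.
- scraper: Bystander: scraper with a black handle and a 65 mm wide steel blade lying on the ledge, 170 mm long, 18 mm high, loose. Origin near its middle, on the underside; length along x.
There are look-alikes about, which are no part of the job. What is shaped like the cup but red is not meant.

How it is judged:
By the outcome, as a careful person would: the job done as asked, in the order asked, and still so for the second after the job is handed in, with the robot touching nothing.
It also fails if it takes over 109 s, if anything falls off the work surface, if the arm or the gripper's body presses on something with over 40 N, if the wrist force passes 120 N, or if a joint passes its speed limit or range.

## Robot

A 7-joint arm with a two-finger parallel gripper is mounted at the origin on the work surface. World frame = base frame: x ahead of the robot, y to its left, z up, the work surface at z = 0. Lengths are in m, angles in rad, forces in N, time in s.
With the tool pointing down it reaches from about 0.35 to 0.9 m from the base axis. Payload 8.1 kg.
Tool frame: the origin (TCP) lies at the very end of the fingers, on their centre line; the grasp point (between the pads) lies 19 mm behind it (arm.tcp_to_grasp is the z of the grasp point in the tool frame, in m); z points along the fingers, y is the line along which they close (so a half turn about z gives the same grasp; the last joint's range is limited). The gripper opens to 92 mm and grips with 3 to 60 N. Pads are 19 mm wide; open, the fingers measure 130 mm over their backs; the gripper's body (75 mm by 190 mm) begins 47 mm behind the grasp point.
Start: joints at [-1.28, 0.434, 0.025, 1.573, -0.012, 1.134, -0.075], TCP at [0.24, 0.577, 0.227] pointing down, gripper open.
Joint ranges: [-2.62, 2.62], [-0.44, 2.09], [-1.27, 1.32], [0.08, 2.57], [-1.32, 4.46], [0.12, 2], [-2.74, 2.74]. Speed limits (rad/s): [2.22, 2.22, 3.01, 3.01, 3.14, 3.14, 3.14].

## Interface

Orientations are given as a rotation vector (axis times angle).
In Python, from cell import readout, vision, sign_off, arm gives the robot as it stands. The module is installed in compiled form; this text tells all that it offers.
- The arm moves only by the shell command python3 -m creep 'ROWS' [FORCE]. ROWS is JSON, a list of rows, each a list of 5 numbers: the shift along the tool's x, y, z in units of 4 cm (1.0 is 4 cm), then the turn about the tool's z in units of 4 degrees (1.0 is 4 degrees), then the opening, from 0 (shut) to 1 (fully open). A call has 1 to 12 rows; each row shifts and turns the commanded pose from where the row before left it, along the tool's axes as they then stand; what a row does not reach is not made up. A row lasts 1/8 s, in which the tool goes at most 62.5 mm and 10.7 degrees, less where a joint would pass 70% of its speed; a pose out of reach is approached as far as the arm can. A call with a number of a shift or a turn outside -1 to 1 is refused whole. A call with a gripper value outside its range is refused whole. The fingers move at their own pace and stop on an object; FORCE is the grip in N (left out, the last holds). Time passes only in rows, so rows that do not move let the fingers close. It gives the time, the measured TCP pose, the force, the opening and the grip force at its end, in the units of the state.
- readout.observe(): the state, without advancing time (a new reading comes with each control period).
- vision.get_image(name): name is "side" or "top"; returns a dict with "pixels" (480x640x3 uint8, blue, green, red), "z_map" (480x640 float32, m along the optical axis (not along the pixel's ray), 0 where there is no reading), "camera_matrix" (3x3 intrinsics, pixels), "position" and "rotation" of the camera in the world. Camera axes: x right, y up, looking along -z (the intrinsics and any distortion apply to the point x, -y, -z); pixel columns grow to the right and rows downward; lengths in m; the calibration is good to about 2 mm. A picture is of the moment at which its call begins.
- sign_off(): hands the job in; it is judged then, once.
The state is a dict: "clock": time; "joints": joint angles; "dq": joint speeds; "joint_efforts": joint torques, N m; "position": TCP position; "ee_rot": TCP orientation; "force": force on the tool from outside, world axes, zero at the start; "ft_torque": the same for the moment, N m; "width": opening from 0.0 (shut) to 1.0 (fully open); "gripper_force": force on a finger pad.
Only numpy, scipy, OpenCV 4.12 (cv2) and the standard library are available. Lean on these libraries where they do the work, as an engineer would, in place of code of your own. Each camera call takes 0.05 s, during which the arm holds its last target. There are 200 camera calls.

## Working session

There is one attempt and no reset: what is moved stays moved. The work goes in short steps, Python scripts to look and compute and a shell command to move; the robot and the scene stay as the last step left them, time stands still between calls to the robot, and variables do not carry over. Pictures are saved under pics/ and viewed, at most 14 in all, crops included, and the job is handed in when it is done.

```bash
mkdir -p pics; cat > h.py <<'E'
import numpy as np, cv2
from cell import readout, vision, sign_off, arm
from scipy.spatial.transform import Rotation as R
def cam(n):
    d=vision.get_image(n); d['K']=np.array(d['camera_matrix']); d['p']=np.array(d['position']); r=np.array(d['rotation'])
    d['R']=r if r.shape==(3,3) else R.from_rotvec(r).as_matrix(); return d
def cloud(d):
    z=d['z_map']; v,u=np.indices(z.shape); K=d['K']
    X=np.stack([(u-K[0,2])/K[0,0]*z,-(v-K[1,2])/K[1,1]*z,-z],-1)
    return X@d['R'].T+d['p']
def plane(d,u,v,h):
    K=d['K']; r=d['R']@np.array([(u-K[0,2])/K[0,0],-(v-K[1,2])/K[1,1],-1]); return d['p']+r*(h-d['p'][2])/r[2]
E
python3 - <<'E'
from h import *
for n in('top','side'):
    d=cam(n); cv2.imwrite(f'pics/{n}0.png',d['pixels']); print(n,d['K'].tolist(),d['p'],np.round(d['R'],3).tolist(),[k for k in d])
    np.save(n+'_0.npy',cloud(d)); 
s=readout.observe(); print(s); print(R.from_rotvec(s['ee_rot']).as_matrix().round(3),arm.tcp_to_grasp)
E
```

```text
top [[458.7415892708356, 0.0, 319.51395441500836], [0.0, 458.7415892708356, 236.81960091449878], [0.0, 0.0, 1.0]] [ 0.3440713  -0.0036209   0.98871517] [[-0.024, 0.984, -0.177], [-1.0, -0.026, -0.008], [-0.012, 0.177, 0.984]] ['pixels', 'z_map', 'camera_matrix', 'position', 'rotation', 'K', 'p', 'R']
side [[497.70976385472784, 0.0, 321.7754351097524], [0.0, 497.70976385472784, 243.8224860116885], [0.0, 0.0, 1.0]] [ 0.01599224 -0.87554324  0.740546  ] [[0.887, 0.25, -0.388], [-0.461, 0.503, -0.731], [0.012, 0.828, 0.561]] ['pixels', 'z_map', 'camera_matrix', 'position', 'rotation', 'K', 'p', 'R']
{'clock': 0.1, 'joints': array([-1.27959171,  0.43517022,  0.02496858,  1.57398065, -0.01161105,
        1.13396749, -0.07509348]), 'dq': array([-0.00101459, -0.00120748,  0.00122088, -0.00283243,  0.00032687,
       -0.00060057, -0.00031801]), 'joint_efforts': array([ 2.71552795e-03, -6.69122815e+01,  9.87879597e-01, -3.15145469e+01,
       -6.04897365e-02,  3.74064466e-02,  8.47850310e-05]), 'position': array([0.23968937, 0.57674061, 0.22602271]), 'ee_rot': array([-6.14663277e-01, -3.08071478e+00,  2.15454578e-03]), 'force': array([-0.16180019,  0.01971117,  0.57802963]), 'ft_torque': array([ 0.01845511, -0.04347471, -0.00290694]), 'gripper_force': 0.0, 'width': 0.9988476913773146}
[[-0.923  0.384 -0.   ]
 [ 0.384  0.923 -0.001]
 [-0.    -0.001 -1.   ]] -0.0188
```

View pics/top0.png

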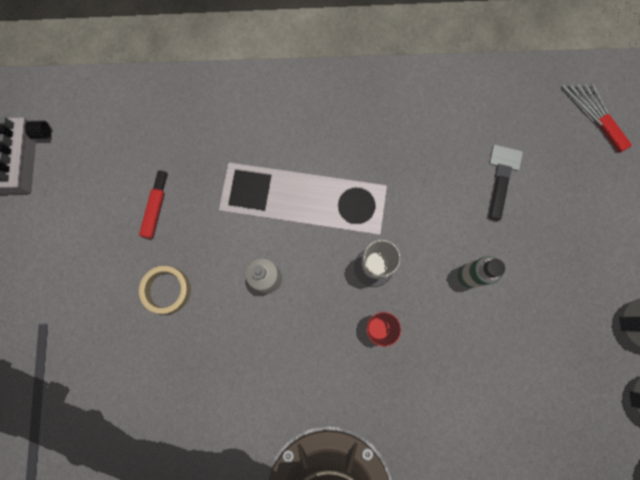

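View pics/side0.png

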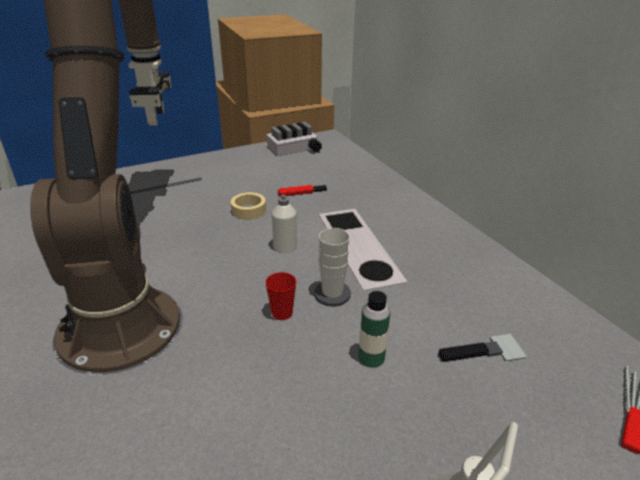

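The top view shows the square pad (250,190), round pad (357,205), bottle (263,276), roll (163,290), stack (380,260), red decoy cup (383,329) and can (483,272). In the side view, the stack is at (333,265), the can at (374,330) and the bottle at (284,225). Next I'll measure them.

```bash
cat > m.py <<'E'
from h import *
def circ(P):  # algebraic fit of horizontal circle
    A=np.c_[2*P[:,:2],np.ones(len(P))]; s=np.linalg.lstsq(A,(P[:,:2]**2).sum(1),rcond=None)[0]
    return s[:2].round(4),np.sqrt(s[2]+s[0]**2+s[1]**2).round(4)
if __name__=='__main__':
    d=cam('top'); im=d['pixels']; C=cloud(d); g=im.max(2)
    print('z table',np.median(C[300:340,220:320,2]))
    m=((g<50)).astype(np.uint8); m[:150]=0;m[240:]=0;m[:,:215]=0;m[:,395:]=0
    pads=[]
    for c in cv2.findContours(m,0,1)[0]:
        if cv2.contourArea(c)<300: continue
        q=np.array([plane(d,*p[0],.005) for p in c]); M=cv2.moments(c)
        p=plane(d,M['m10']/M['m00'],M['m01']/M['m00'],.005); pads.append(p); print('pad',p.round(4),cv2.minAreaRect((q[:,:2]*1000).astype(np.float32)))
    m=((im.min(2)>125)).astype(np.uint8); m[:150]=0;m[240:]=0;m[:,:215]=0;m[:,395:]=0
    m=cv2.morphologyEx(m,cv2.MORPH_CLOSE,np.ones((3,3)))
    c=max(cv2.findContours(m,0,1)[0],key=cv2.contourArea); q=np.array([plane(d,*p[0],.002) for p in c]); print('mat',cv2.minAreaRect((q[:,:2]*1000).astype(np.float32)))
    # roll
    hsv=cv2.cvtColor(im,cv2.COLOR_BGR2HSV); m=((hsv[...,1]>60)&(hsv[...,0]>12)&(hsv[...,0]<35)&(hsv[...,2]>110)).astype(np.uint8); m[:250]=0;m[330:]=0;m[:,220:]=0
    c=max(cv2.findContours(m,0,1)[0],key=cv2.contourArea); e=cv2.fitEllipse(c); print('roll',e,plane(d,*e[0],.036).round(4))
    for n in('top','side'):
        d=cam(n); C=cloud(d)
        for o,(x,y),zs in(('bottle',plane(cam('top'),262,276,.13)[:2],[(.02,.1),(.135,.155)]),('can',plane(cam('top'),490,267,.16)[:2],[(.02,.12),(.145,.165)]),('stack',plane(cam('top'),380,260,.162)[:2],[(0.008,.014),(.13,.17),(.155,.17)])):
            for a,b in zs:
                P=C[(C[...,2]>a)&(C[...,2]<b)&(np.hypot(C[...,0]-x,C[...,1]-y)<.055)]
                if len(P)>5: print(n,o,(a,b),len(P),circ(P),P.mean(0).round(4),P[:,2].max().round(3))
E
python3 m.py
```

```text
z table -0.0003614623992613808
mat ((611.6378173828125, 39.3546142578125), (364.06585693359375, 117.58387756347656), 79.89967346191406)
roll ((162.76162719726562, 289.44610595703125), (46.08554458618164, 48.80360412597656), 47.618045806884766) [0.4132 0.3321 0.036 ]
top bottle (0.02, 0.1) 138 (array([0.4345, 0.1181]), np.float64(0.0307)) [0.4195 0.0975 0.0616] 0.099
top bottle (0.135, 0.155) 160 (array([0.4342, 0.1178]), np.float64(0.0093)) [0.4339 0.1175 0.1446] 0.154
top can (0.02, 0.12) 409 (array([ 0.4298, -0.314 ]), np.float64(0.0263)) [ 0.424  -0.2939  0.0745] 0.12
top can (0.145, 0.165) 312 (array([ 0.4293, -0.3122]), np.float64(0.0124)) [ 0.429  -0.3114  0.1586] 0.164
top stack (0.008, 0.014) 374 (array([ 0.4528, -0.1095]), np.float64(0.0353)) [ 0.4376 -0.0948  0.0113] 0.014
top stack (0.13, 0.17) 380 (array([ 0.4518, -0.1083]), np.float64(0.0306)) [ 0.4585 -0.1146  0.1489] 0.165
top stack (0.155, 0.17) 146 (array([ 0.4522, -0.1086]), np.float64(0.0316)) [ 0.457  -0.1139  0.1605] 0.165
side bottle (0.02, 0.1) 642 (array([0.4332, 0.1181]), np.float64(0.029)) [0.4246 0.0981 0.0606] 0.1
side bottle (0.135, 0.155) 88 (array([0.4333, 0.1179]), np.float64(0.01)) [0.4318 0.1147 0.1438] 0.155
side can (0.02, 0.12) 1075 (array([ 0.4286, -0.3128]), np.float64(0.0258)) [ 0.4169 -0.3291  0.0719] 0.12
side can (0.145, 0.165) 289 (array([ 0.4275, -0.3144]), np.float64(0.0132)) [ 0.4257 -0.3169  0.1578] 0.164
side stack (0.008, 0.014) 304 (array([ 0.4506, -0.109 ]), np.float64(0.0343)) [ 0.4426 -0.1204  0.0121] 0.014
side stack (0.13, 0.17) 758 (array([ 0.4515, -0.1078]), np.float64(0.0306)) [ 0.4514 -0.108   0.1476] 0.166
side stack (0.155, 0.17) 229 (array([ 0.4515, -0.1077]), np.float64(0.0316)) [ 0.4517 -0.1069  0.1598] 0.166
```

```bash
python3 - <<'E'
from h import *; from m import circ
for n in('top','side'):
    d=cam(n); im=d['pixels']; C=cloud(d); hsv=cv2.cvtColor(im,cv2.COLOR_BGR2HSV)
    near=(np.hypot(C[...,0]-.6116,C[...,1]-.0394)<.2)&(C[...,2]<.03)
    # mat/pads local box
    a=np.radians(79.9); u=(C[...,0]-.6116)*np.cos(a)+(C[...,1]-.0394)*np.sin(a); w=-(C[...,0]-.6116)*np.sin(a)+(C[...,1]-.0394)*np.cos(a)
    box=(abs(u)<.17)&(abs(w)<.052)&near
    g=im.max(2); t,_=cv2.threshold(g[box].reshape(-1,1),0,255,cv2.THRESH_OTSU)
    m=((g<t)&box).astype(np.uint8)*255
    pc=[]
    for c in cv2.findContours(m,0,1)[0]:
        if cv2.contourArea(c)<300: continue
        M=cv2.moments(c); q=np.array([plane(d,*p[0],.005) for p in c]); p=plane(d,M['m10']/M['m00'],M['m01']/M['m00'],.005); pc.append(p)
        print(n,'pad',p.round(4),cv2.minAreaRect((q[:,:2]*1000).astype(np.float32)))
    if len(pc)==2: e=pc[1]-pc[0]; print('mid',(pc[0]+pc[1])/2,np.linalg.norm(e),np.degrees(np.arctan2(e[1],e[0])))
    P=C[(C[...,2]>.031)&(C[...,2]<.042)&(np.hypot(C[...,0]-.413,C[...,1]-.332)<.07)]
    print('roll',len(P),circ(P),cv2.minEnclosingCircle((P[:,:2]*1000).astype(np.float32)))
s=readout.observe(); print(s['clock'])
E
```

```text
top pad [ 0.5894 -0.0781  0.005 ] ((589.37353515625, -77.90455627441406), (79.46638488769531, 79.35530853271484), 88.40479278564453)
top pad [0.6318 0.1574 0.005 ] ((631.8396606445312, 157.5169677734375), (84.20708465576172, 84.21992492675781), 79.95948028564453)
mid [0.61059929 0.0396354  0.005     ] 0.23933243371324453 79.79201336313658
roll 781 (array([0.4144, 0.3331]), np.float64(0.0442)) ((414.6316223144531, 333.4819030761719), 50.1572380065918)
side pad [ 0.5894 -0.0789  0.005 ] ((590.3411865234375, -76.43214416503906), (81.04625701904297, 81.8709487915039), 63.421730041503906)
side pad [0.6342 0.1579 0.005 ] ((632.9078369140625, 157.76617431640625), (85.6427993774414, 83.64237213134766), 79.4994125366211)
mid [0.61181525 0.03947932 0.005     ] 0.24106230094801195 79.28292826811008
roll 302 (array([0.4128, 0.3325]), np.float64(0.0445)) ((413.9651794433594, 334.168212890625), 52.758968353271484)
0.65
```

```bash
cat > go.py <<'E'
import sys; from h import *
# usage: go x y z : remaining shift in tool units for TCP target, and yaw units to mat alignment
s=readout.observe(); M=R.from_rotvec(s['ee_rot']).as_matrix(); t=np.array([float(a) for a in sys.argv[1:4]])
yd=np.radians(-10.3); yaw=np.arctan2(M[1,1],M[0,1]); dy=(yd-yaw+np.pi)%(2*np.pi)-np.pi
print('units',(M.T@(t-s['position'])/.04).round(3),'turn',round(-np.degrees(dy)/4,2),'pos',s['position'].round(4),'t',round(s['clock'],2),'F',np.round(s['force'],1),'w',round(s['width'],3),'g',round(s['gripper_force'],1),'q7',s['joints'][6].round(2))
E
python3 -m creep '[[0,0,-0.15,1,1],[0,0,-0.15,1,1],[0,0,-0.15,1,1],[0,0,-0.15,1,1],[0,0,-0.15,1,1],[0,0,-0.15,1,1],[0,0,-0.15,1,1],[0,0,-0.15,1,1],[0,0,-0.15,1,1],[0,0,-0.15,1,1],[0,0,-0.15,1,1],[0,0,-0.15,1,1]]' 20
python3 -m creep '[[0,0,0,1,1],[0,0,0,1,1],[0,0,0,1,1],[0,0,0,1,1],[0,0,0,1,1],[0,0,0,1,1],[0,0,0,1,1],[0,0,0,0.4,1],[0,0,0,0,1]]'
python3 go.py .434 .118 .3
```

```text
clock: 2.15
position: [0.2398, 0.5771, 0.299]
ee_rot: [-1.817, -2.562, -0.0]
force: [-1.1, 0.4, 0.4]
width: 1.0
gripper_force: 0.0
clock: 3.28
position: [0.2398, 0.5772, 0.2988]
ee_rot: [-2.409, -2.017, -0.0]
force: [0.1, 0.3, -0.4]
width: 1.003
gripper_force: 0.0
units [-10.447   6.797  -0.031] turn 0.04 pos [0.2398 0.5772 0.2988] t 3.27 F [ 0.1  0.3 -0.4] w 1.003 g 0.0 q7 -1.32
```

```bash
python3 -m creep '[[-0.4,0.26,0,0,1],[-0.95,0.62,0,0,1],[-0.95,0.62,0,0,1],[-0.95,0.62,0,0,1],[-0.95,0.62,0,0,1],[-0.95,0.62,0,0,1],[-0.95,0.62,0,0,1],[-0.95,0.62,0,0,1],[-0.95,0.62,0,0,1],[-0.95,0.62,0,0,1],[-0.95,0.62,0,0,1],[-0.55,0.34,0,0,1]]'
python3 -m creep '[[0,0,0,0,1],[0,0,0,0,1]]'
python3 go.py .434 .118 .09
```

```text
clock: 4.78
position: [0.4339, 0.114, 0.2988]
ee_rot: [-2.412, -2.012, -0.001]
force: [0.3, 0.7, -0.1]
width: 1.003
gripper_force: 0.0
clock: 5.03
position: [0.4332, 0.1178, 0.2987]
ee_rot: [-2.409, -2.016, -0.0]
force: [0.2, 0.5, 0.6]
width: 1.002
gripper_force: 0.0
units [0.006 0.02  5.217] turn 0.04 pos [0.4332 0.1178 0.2987] t 5.03 F [0.2 0.5 0.6] w 1.002 g 0.0 q7 -0.5
```

```bash
python3 -m creep '[[0,0.02,0.5,0,1],[0,0,0.9,0,1],[0,0,0.9,0,1],[0,0,0.9,0,1],[0,0,0.9,0,1],[0,0,0.6,0,1],[0,0,0.35,0,1],[0,0,0.15,0,1],[0,0,0,0,1]]' 20
python3 -m creep '[[0,0,0,0,0.55],[0,0,0,0,0.5],[0,0,0,0,0.5],[0,0,0,0,0.5],[0,0,0,0,0.5],[0,0,0,0,0.5]]' 25
python3 go.py .434 .118 .09
```

```text
clock: 6.15
position: [0.4347, 0.1179, 0.091]
ee_rot: [-2.409, -2.016, -0.0]
force: [-0.3, -0.9, -0.5]
width: 1.001
gripper_force: 0.0
clock: 6.9
position: [0.4345, 0.1177, 0.0909]
ee_rot: [-2.409, -2.016, -0.0]
force: [-2.3, 0.4, 5.2]
width: 0.666
gripper_force: 25.0
units [ 0.005 -0.013  0.022] turn 0.03 pos [0.4345 0.1177 0.0909] t 6.9 F [-2.3  0.4  5.2] w 0.666 g 25.0 q7 -0.23
```

```bash
python3 -m creep '[[0,0,-0.1,0,0.5],[0,0,-0.3,0,0.5],[0,0,-0.4,0,0.5],[0,0,-0.4,0,0.5],[0,0,-0.3,0,0.5],[0,0,-0.1,0,0.5],[0,0,0,0,0.5]]'
python3 go.py .6325 .1575 .097
```

```text
clock: 7.78
position: [0.4345, 0.1176, 0.1548]
ee_rot: [-2.409, -2.016, -0.0]
force: [-0.2, -0.1, -3.3]
width: 0.667
gripper_force: 25.0
units [1.854 4.696 1.446] turn 0.04 pos [0.4345 0.1176 0.1548] t 7.78 F [-0.2 -0.1 -3.3] w 0.667 g 25.0 q7 -0.33
```

```bash
python3 -m creep '[[0.08,0.2,0,0,0.5],[0.15,0.4,0,0,0.5],[0.24,0.6,0,0,0.5],[0.24,0.6,0,0,0.5],[0.24,0.6,0,0,0.5],[0.24,0.6,0,0,0.5],[0.24,0.6,0,0,0.5],[0.2,0.5,0,0,0.5],[0.15,0.4,0,0,0.5],[0.07,0.2,0,0,0.5],[0,0,0,0,0.5],[0,0,0,0,0.5]]'
python3 go.py .6325 .1575 .0959; python3 - <<'E'
from h import *; from m import circ
for n in('side','top'):
    d=cam(n); C=cloud(d)
    P=C[(C[...,2]>.072)&(C[...,2]<.13)&(np.hypot(C[...,0]-.6325,C[...,1]-.1575)<.045)]
    print(n,len(P),circ(P)); cv2.imwrite(f'pics/b_{n}.png',d['pixels'][120:280,180:420] if n=='side' else d['pixels'])
E
```

```text
clock: 9.28
position: [0.632, 0.157, 0.1545]
ee_rot: [-2.409, -2.015, 0.001]
force: [-0.4, -0.6, -4.1]
width: 0.665
gripper_force: 25.0
units [0.014 0.01  1.464] turn 0.03 pos [0.632  0.157  0.1545] t 9.28 F [-0.4 -0.6 -4.1] w 0.665 g 25.0 q7 -0.2
side 433 (array([0.6304, 0.1572]), np.float64(0.0286))
top 207 (array([0.6322, 0.1576]), np.float64(0.0307))
```

View pics/b_side.png

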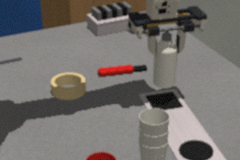

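The crop shows the bottle held upright at (165,65), above the square pad at (165,98). I'll lower it slowly.

```bash
python3 -m creep '[[0.01,0.01,0.2,0,0.5],[0,0,0.3,0,0.5],[0,0,0.3,0,0.5],[0,0,0.2,0,0.5],[0,0,0.15,0,0.5],[0,0,0.1,0,0.5],[0,0,0.08,0,0.5],[0,0,0.04,0,0.5],[0,0,0.03,0,0.5],[0,0,0.02,0,0.5],[0,0,0,0,0.5]]'
python3 go.py .6325 .1575 .0959
```

```text
clock: 10.75
position: [0.6331, 0.1576, 0.098]
ee_rot: [-2.409, -2.016, -0.0]
force: [-0.0, 0.3, -3.6]
width: 0.666
gripper_force: 25.0
units [-0.005 -0.015  0.052] turn 0.03 pos [0.6331 0.1576 0.098 ] t 10.75 F [-0.   0.3 -3.6] w 0.666 g 25.0 q7 -0.17
```

```bash
python3 -m creep '[[0,0,0.02,0,0.5],[0,0,0.02,0,0.5],[0,0,0.02,0,0.5],[0,0,0,0,0.5]]'
python3 go.py .6325 .1575 .0959
```

```text
clock: 11.25
position: [0.6332, 0.1576, 0.096]
ee_rot: [-2.409, -2.016, -0.001]
force: [-2.9, 0.5, 4.2]
width: 0.664
gripper_force: 25.0
units [-0.007 -0.017  0.003] turn 0.03 pos [0.6332 0.1576 0.096 ] t 11.25 F [-2.9  0.5  4.2] w 0.664 g 25.0 q7 -0.17
```

Contact is gentle, with the reading going from −3.6 to +4 N. Release and rise.

```bash
python3 -m creep '[[0,0,0,0,0.7],[0,0,0,0,0.8],[0,0,0,0,0.9],[0,0,0,0,1],[0,0,0,0,1],[0,0,-0.2,0,1],[0,0,-0.5,0,1],[0,0,-0.8,0,1],[0,0,-0.9,0,1],[0,0,-0.9,0,1],[0,0,-0.9,0,1],[0,0,-0.6,0,1]]' 25
python3 go.py .429 -.313 .29
```

```text
clock: 12.75
position: [0.6337, 0.1572, 0.2913]
ee_rot: [2.409, 2.014, 0.005]
force: [-0.1, 0.3, 0.0]
width: 1.002
gripper_force: 0.0
units [-1.2475e+01 -2.9560e+00  4.0000e-03] turn 0.03 pos [0.6337 0.1572 0.2913] t 12.75 F [-0.1  0.3  0. ] w 1.002 g 0.0 q7 -0.26
```

```bash
python3 -m creep '[[-0.4,-0.1,0,0,1],[-0.8,-0.2,0,0,1],[-0.9,-0.2,0,0,1],[-0.9,-0.2,0,0,1],[-0.9,-0.2,0,0,1],[-0.9,-0.2,0,0,1],[-0.9,-0.2,0,0,1],[-0.9,-0.2,0,0,1],[-0.9,-0.2,0,0,1],[-0.9,-0.2,0,0,1],[-0.9,-0.2,0,0,1],[-0.9,-0.2,0,0,1]]'
python3 -m creep '[[-0.9,-0.3,0,0,1],[-0.8,-0.3,0,0,1],[-0.57,-0.15,0,0,1],[0,0,0,0,1],[0,0,0,0,1]]'
python3 go.py .429 -.313 .099
python3 - <<'E'
from h import *; from m import circ
d=cam('top'); C=cloud(d)
P=C[(C[...,2]>.02)&(C[...,2]<.1)&(np.hypot(C[...,0]-.6325,C[...,1]-.1575)<.055)]
print('bottle',len(P),circ(P))
P=C[(C[...,2]>.14)&(C[...,2]<.17)&(np.hypot(C[...,0]-.6325,C[...,1]-.1575)<.055)]
print('nozzle',len(P),circ(P))
E
```

```text
clock: 14.25
position: [0.4687, -0.2293, 0.2875]
ee_rot: [-2.41, -2.014, -0.0]
force: [0.8, -0.1, 0.4]
width: 1.003
gripper_force: 0.0
clock: 14.88
position: [0.4248, -0.3112, 0.2874]
ee_rot: [-2.409, -2.015, -0.001]
force: [-0.2, 0.1, 0.1]
width: 1.0
gripper_force: 0.0
units [-0.029  0.112  4.709] turn 0.03 pos [ 0.4248 -0.3112  0.2874] t 14.88 F [-0.2  0.1  0.1] w 1.0 g 0.0 q7 0.58
bottle 333 (array([0.633 , 0.1579]), np.float64(0.0306))
nozzle 157 (array([0.6325, 0.1576]), np.float64(0.0096))
```

```bash
python3 -m creep '[[-0.03,0.11,0.4,0,1],[0,0,0.8,0,1],[0,0,0.9,0,1],[0,0,0.9,0,1],[0,0,0.8,0,1],[0,0,0.5,0,1],[0,0,0.3,0,1],[0,0,0.1,0,1],[0,0,0,0,1]]'
python3 -m creep '[[0,0,0,0,0.55],[0,0,0,0,0.4],[0,0,0,0,0.4],[0,0,0,0,0.4],[0,0,0,0,0.4],[0,0,0,0,0.4],[0,0,0,0,0.4]]' 25
python3 go.py .429 -.313 .099
```

```text
clock: 16.05
position: [0.4294, -0.3139, 0.0997]
ee_rot: [2.409, 2.016, 0.0]
force: [-1.1, -0.4, 0.9]
width: 0.997
gripper_force: 0.0
clock: 16.92
position: [0.4291, -0.3139, 0.0996]
ee_rot: [2.41, 2.016, 0.0]
force: [-0.8, 0.4, 2.5]
width: 0.572
gripper_force: 25.0
units [ 0.022 -0.007  0.015] turn 0.03 pos [ 0.4291 -0.3139  0.0996] t 16.93 F [-0.8  0.4  2.5] w 0.572 g 25.0 q7 0.78
```

```bash
python3 -m creep '[[0,0,-0.1,0,0.4],[0,0,-0.3,0,0.4],[0,0,-0.4,0,0.4],[0,0,-0.4,0,0.4],[0,0,-0.4,0,0.4],[0,0,-0.4,0,0.4],[0,0,-0.2,0,0.4],[0,0,0,0,0.4]]'
python3 go.py .5895 -.0787 .1046
```

```text
clock: 17.92
position: [0.4294, -0.3139, 0.188]
ee_rot: [2.409, 2.016, 0.001]
force: [-0.1, 0.5, -3.4]
width: 0.571
gripper_force: 25.0
units [6.494 2.901 2.088] turn 0.04 pos [ 0.4294 -0.3139  0.188 ] t 17.93 F [-0.1  0.5 -3.4] w 0.571 g 25.0 q7 0.68
```

```bash
python3 -m creep '[[0.1,0.1,0,0,0.4],[0.3,0.2,0,0,0.4],[0.5,0.3,0,0,0.4],[0.65,0.3,0,0,0.4],[0.75,0.3,0,0,0.4],[0.75,0.3,0,0,0.4],[0.75,0.3,0,0,0.4],[0.75,0.3,0,0,0.4],[0.7,0.3,0,0,0.4],[0.6,0.25,0,0,0.4],[0.44,0.15,0,0,0.4],[0.2,0.1,0,0,0.4]]'
python3 -m creep '[[0,0,0.2,0,0.4],[0,0,0.4,0,0.4],[0,0,0.4,0,0.4],[0,0,0.4,0,0.4],[0,0,0.2,0,0.4],[0,0,0.1,0,0.4],[0,0,0.1,0,0.4],[0,0,0.05,0,0.4],[0,0,0,0,0.4]]'
python3 go.py .5895 -.0787 .1046
```

```text
clock: 19.42
position: [0.5895, -0.0772, 0.1871]
ee_rot: [-2.407, -2.017, 0.001]
force: [-0.2, -0.4, -2.5]
width: 0.575
gripper_force: 25.0
clock: 20.55
position: [0.5892, -0.0788, 0.1136]
ee_rot: [2.409, 2.016, 0.0]
force: [0.1, 0.1, -3.0]
width: 0.569
gripper_force: 25.0
units [0.003 0.007 0.225] turn 0.03 pos [ 0.5892 -0.0788  0.1136] t 20.55 F [ 0.1  0.1 -3. ] w 0.569 g 25.0 q7 0.26
```

```bash
python3 -m creep '[[0,0,0.06,0,0.4],[0,0,0.06,0,0.4],[0,0,0.03,0,0.4],[0,0,0.02,0,0.4],[0,0,0.02,0,0.4],[0,0,0.02,0,0.4],[0,0,0,0,0.4]]'
python3 go.py .5895 -.0787 .1046
```

```text
clock: 21.42
position: [0.5891, -0.0788, 0.1051]
ee_rot: [-2.41, -2.016, 0.0]
force: [-0.9, 0.3, -3.0]
width: 0.572
gripper_force: 25.0
units [0.004 0.009 0.012] turn 0.03 pos [ 0.5891 -0.0788  0.1051] t 21.43 F [-0.9  0.3 -3. ] w 0.572 g 25.0 q7 0.27
```

```bash
python3 -m creep '[[0,0,0.015,0,0.4],[0,0,0.01,0,0.4],[0,0,0,0,0.4]]'
python3 go.py .5895 -.0787 .1046
```

```text
clock: 21.8
position: [0.5892, -0.0789, 0.1046]
ee_rot: [2.41, 2.016, 0.001]
force: [-2.6, 0.6, 5.5]
width: 0.574
gripper_force: 25.0
units [0.005 0.005 0.   ] turn 0.03 pos [ 0.5892 -0.0789  0.1046] t 21.8 F [-2.6  0.6  5.5] w 0.574 g 25.0 q7 0.27
```

```bash
python3 -m creep '[[0,0,0,0,0.65],[0,0,0,0,0.75],[0,0,0,0,0.9],[0,0,0,0,1],[0,0,0,0,1],[0,0,-0.2,0,1],[0,0,-0.5,0,1],[0,0,-0.8,0,1],[0,0,-0.9,0,1],[0,0,-0.9,0,1],[0,0,-0.6,0,1],[0,0,-0.2,0,1]]' 25
python3 go.py .3702 .3409 .26
```

```text
clock: 23.3
position: [0.5897, -0.0791, 0.27]
ee_rot: [2.408, 2.015, 0.003]
force: [0.5, -1.0, -0.2]
width: 1.001
gripper_force: 0.0
units [ 9.365 -7.258  0.236] turn 0.03 pos [ 0.5897 -0.0791  0.27  ] t 23.3 F [ 0.5 -1.  -0.2] w 1.001 g 0.0 q7 0.15
```

```bash
python3 -m creep '[[0.4,-0.3,0,0,1],[0.8,-0.6,0,0,0.7],[0.9,-0.7,0,0,0.5],[0.9,-0.7,0,0,0.45],[0.9,-0.7,0,0,0.45],[0.9,-0.7,0,0,0.45],[0.9,-0.7,0,0,0.45],[0.9,-0.7,0,0,0.45],[0.9,-0.7,0,0,0.45],[0.9,-0.7,0,0,0.45],[0.6,-0.5,0,0,0.45],[0.36,-0.26,0,0,0.45]]'
python3 -m creep '[[0,0,0,0,0.45],[0,0,0,0,0.45]]'
python3 go.py .3702 .3409 .006
python3 - <<'E'
from h import *; from m import circ
for n in('top','side'):
    d=cam(n); C=cloud(d)
    P=C[(C[...,2]>.02)&(C[...,2]<.11)&(np.hypot(C[...,0]-.5895,C[...,1]+.0787)<.05)]
    print('can',len(P),circ(P))
    cv2.imwrite(f'pics/c_{n}.png',d['pixels'][100:400,80:560])
E
```

```text
clock: 24.8
position: [0.3681, 0.3421, 0.2675]
ee_rot: [2.407, 2.018, -0.002]
force: [0.2, -0.9, 0.4]
width: 0.449
gripper_force: 0.0
clock: 25.05
position: [0.3703, 0.3395, 0.2681]
ee_rot: [2.411, 2.013, -0.0]
force: [0.2, -1.0, -0.2]
width: 0.446
gripper_force: 0.0
units [ 0.036 -0.011  6.552] turn 0.0 pos [0.3703 0.3395 0.2681] t 25.05 F [ 0.2 -1.  -0.2] w 0.446 g 0.0 q7 -0.89
can 261 (array([ 0.5897, -0.0791]), np.float64(0.0264))
can 701 (array([ 0.5882, -0.0782]), np.float64(0.0254))
```

View pics/c_side.png

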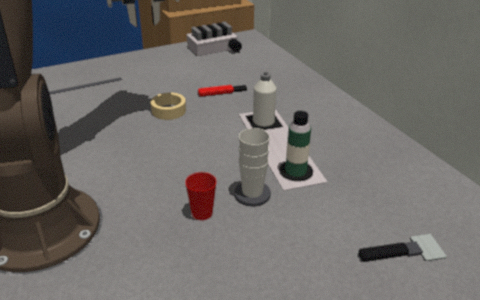

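The bottle (264,105) and can (298,150) stand on their pads, and the roll is at (168,105). Going down onto the roll wall.

```bash
python3 -m creep '[[0.03,0,0.4,0,0.45],[0,0,0.8,0,0.45],[0,0,0.9,0,0.45],[0,0,0.9,0,0.45],[0,0,0.9,0,0.45],[0,0,0.8,0,0.45],[0,0,0.7,0,0.45],[0,0,0.5,0,0.45],[0,0,0.35,0,0.45],[0,0,0.2,0,0.45],[0,0,0,0,0.45],[0,0,0,0,0.45]]'
python3 go.py .3702 .3409 .006
```

```text
clock: 26.65
position: [0.37, 0.3425, 0.0107]
ee_rot: [-2.41, -2.016, -0.002]
force: [0.4, -0.6, -0.3]
width: 0.446
gripper_force: 0.0
units [-0.037  0.013  0.116] turn 0.03 pos [0.37   0.3425 0.0107] t 26.65 F [ 0.4 -0.6 -0.3] w 0.446 g 0.0 q7 -0.64
```

```bash
python3 -m creep '[[-0.03,0.01,0.1,0,0.45],[0,0,0,0,0.3],[0,0,0,0,0.2],[0,0,0,0,0.05],[0,0,0,0,0.05],[0,0,0,0,0.05],[0,0,0,0,0.05]]' 20
python3 go.py .3702 .3409 .006
python3 -m creep '[[0,0,-0.1,0,0.05],[0,0,-0.3,0,0.05],[0,0,-0.4,0,0.05],[0,0,-0.4,0,0.05],[0,0,-0.4,0,0.05],[0,0,-0.2,0,0.05],[0,0,0,0,0.05]]'
python3 go.py .5677 .0473 .0 
python3 - <<'E'
from h import *; from m import circ
d=cam('top'); C=cloud(d)
for n in('top','side'):
    d=cam(n); C=cloud(d); q=(np.hypot(C[...,0]-.4135,C[...,1]-.333)<.07)
    P=C[q&(C[...,2]>.08)&(C[...,2]<.12)&(C[...,0]>.39)]
    print(n,len(P),circ(P),np.percentile(P[:,2],[5,50,95]),cv2.minEnclosingCircle((P[:,:2]*1000).astype(np.float32))); cv2.imwrite(f'pics/r_{n}.png',cv2.resize(d['pixels'][150:350,80:280] if n=='top' else d['pixels'][100:260,160:360],None,fx=2,fy=2))
E
```

```text
clock: 27.52
position: [0.3699, 0.341, 0.0062]
ee_rot: [-2.409, -2.016, -0.0]
force: [-0.4, 0.5, 1.0]
width: 0.124
gripper_force: 22.1
units [-0.001  0.008  0.006] turn 0.03 pos [0.3699 0.341  0.0062] t 27.52 F [-0.4  0.5  1. ] w 0.124 g 22.1 q7 -0.63
clock: 28.4
position: [0.3699, 0.3413, 0.0788]
ee_rot: [-2.409, -2.016, -0.002]
force: [0.4, 0.2, -1.4]
width: 0.121
gripper_force: 22.1
units [-6.366  6.162  1.965] turn 0.04 pos [0.3699 0.3413 0.0788] t 28.4 F [ 0.4  0.2 -1.4] w 0.121 g 22.1 q7 -0.7
top 516 (array([0.4139, 0.3272]), np.float64(0.0431)) [0.0830081  0.10532767 0.10946673] ((416.4106140136719, 329.130859375), 50.348506927490234)
side 469 (array([0.4124, 0.3273]), np.float64(0.0435)) [0.08215712 0.09872005 0.10999344] ((414.2325134277344, 330.7575988769531), 53.09444046020508)
```

View pics/r_side.png

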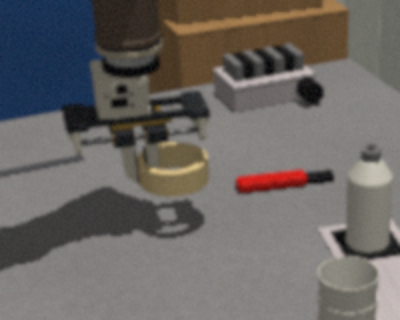

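The roll is held level at (173,168) in the crop. I'll move along mat y first, then in between the pads.

```bash
python3 -m creep '[[-0.2,0,0,0,0.05],[-0.4,0,0,0,0.05],[-0.65,0,0,0,0.05],[-0.7,0,0,0,0.05],[-0.7,0,0,0,0.05],[-0.7,0,0,0,0.05],[-0.7,0,0,0,0.05],[-0.7,0,0,0,0.05],[-0.65,0,0,0,0.05],[-0.5,0,0,0,0.05],[-0.3,0,0,0,0.05],[-0.15,0,0,0,0.05]]'
python3 -m creep '[[0,0.2,0,0,0.05],[0,0.4,0,0,0.05],[0,0.6,0,0,0.05],[0,0.7,0,0,0.05],[0,0.7,0,0,0.05],[0,0.7,0,0,0.05],[0,0.7,0,0,0.05],[0,0.7,0,0,0.05],[0,0.6,0,0,0.05],[0,0.45,0,0,0.05],[0,0.3,0,0,0.05],[0,0.1,0,0,0.05]]'
python3 -m creep '[[0,0,0,0,0.05],[0,0,0,0,0.05]]'
cat > rm.py <<'E'
from h import *; from m import circ; import sys
lo,hi=float(sys.argv[1]),float(sys.argv[2])
for n in('top','side'):
    d=cam(n); C=cloud(d); m=cv2.cvtColor(d['pixels'],cv2.COLOR_BGR2HSV)
    q=(m[...,1]>60)&(m[...,0]>10)&(m[...,0]<38)&(np.hypot(C[...,0]-.611,C[...,1]-.0394)<.075)&(C[...,2]>lo)&(C[...,2]<hi); P=C[q]
    print(n,len(P),circ(P),np.percentile(P[:,2],[5,50,95]).round(4),cv2.minEnclosingCircle((P[:,:2]*1000).astype(np.float32)),'planefit',np.linalg.lstsq(np.c_[P[:,:2],np.ones(len(P))],P[:,2],rcond=None)[0].round(3)); cv2.imwrite(f'pics/s_{n}{int(lo*1000)}.png',cv2.resize(d['pixels'][110:310,200:440],None,fx=2,fy=2))
E
python3 go.py .5677 .0473 .0082;python3 rm.py .098 .115
```

```text
clock: 30.05
position: [0.3246, 0.0902, 0.0781]
ee_rot: [-2.41, -2.015, -0.0]
force: [-0.4, 0.5, -0.8]
width: 0.127
gripper_force: 22.1
clock: 31.55
position: [0.5677, 0.0476, 0.0778]
ee_rot: [2.409, 2.016, -0.0]
force: [0.2, -0.4, -0.9]
width: 0.127
gripper_force: 22.1
clock: 31.8
position: [0.5664, 0.0478, 0.0781]
ee_rot: [-2.409, -2.016, 0.0]
force: [0.8, 0.3, -1.9]
width: 0.126
gripper_force: 22.1
units [-0.007  0.034  1.747] turn 0.04 pos [0.5664 0.0478 0.0781] t 31.8 F [ 0.8  0.3 -1.9] w 0.126 g 22.1 q7 -0.01
top 171 (array([0.606 , 0.0261]), np.float64(0.0346)) [0.1027 0.1069 0.1096] ((604.0123291015625, 7.931793212890625), 37.90134048461914) planefit [0.015 0.051 0.098]
side 326 (array([0.6065, 0.0353]), np.float64(0.043)) [0.0991 0.1073 0.1109] ((608.976806640625, 36.98732376098633), 51.220008850097656) planefit [-0.008  0.004  0.111]
```

```bash
ls pics
```

```text
b_side.png
b_top.png
c_side.png
c_top.png
r_side.png
r_top.png
s_side98.png
s_top98.png
side0.png
top0.png
```

View pics/s_top98.png

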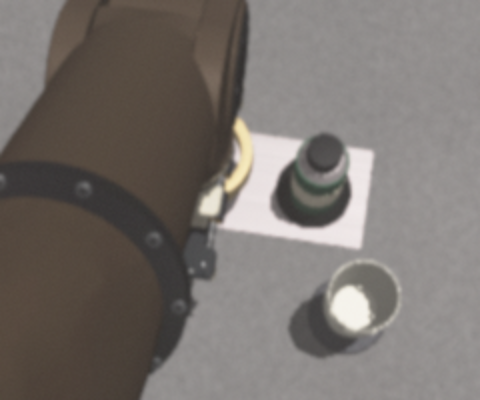

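The arm hides part of the roll at (235,155) in the top view, but the side fit is good. It shows the roll about 3 mm off, so I'll correct that and lower.

```bash
python3 -m creep '[[0.1,0.06,0.1,0,0.05],[0,0,0.3,0,0.05],[0,0,0.3,0,0.05],[0,0,0.3,0,0.05],[0,0,0.3,0,0.05],[0,0,0.2,0,0.05],[0,0,0.1,0,0.05],[0,0,0.05,0,0.05],[0,0,0.03,0,0.05],[0,0,0.03,0,0.05],[0,0,0,0,0.05]]'
python3 go.py .5677 .0473 .0082;python3 rm.py .03 .045
```

```text
clock: 33.28
position: [0.5702, 0.051, 0.0098]
ee_rot: [2.409, 2.016, 0.0]
force: [-0.7, 0.0, -1.3]
width: 0.129
gripper_force: 22.1
units [-0.103 -0.045  0.041] turn 0.03 pos [0.5702 0.051  0.0098] t 33.27 F [-0.7  0.  -1.3] w 0.129 g 22.1 q7 0.04
top 121 (array([0.608 , 0.0308]), np.float64(0.0345)) [0.0336 0.0389 0.0419] ((606.6768798828125, 11.434576034545898), 36.72869873046875) planefit [0.029 0.056 0.021]
side 140 (array([0.6099, 0.0388]), np.float64(0.043)) [0.0309 0.0383 0.0424] ((611.9559326171875, 38.12631607055664), 50.30628967285156) planefit [ 0.007 -0.04   0.034]
```

```bash
python3 -m creep '[[0,0,0.02,0,0.05],[0,0,0.02,0,0.05],[0,0,0,0,0.05],[0,0,0,0,0.2],[0,0,0,0,0.3],[0,0,0,0,0.4],[0,0,0,0,0.45],[0,0,-0.3,0,0.45],[0,0,-0.6,0,0.45],[0,0,-0.9,0,0.45],[0,0,-0.9,0,0.45],[0,0,-0.9,0,0.45]]' 20
python3 -m creep '[[0,-0.2,-0.9,0,0.45],[-0.4,-0.4,-0.9,0,0.6],[-0.8,-0.4,-0.5,0,0.8],[-0.8,-0.4,0,0,1],[-0.8,-0.4,0,0,1],[-0.3,-0.3,0,0,1],[0,0,0,0,1]]'
python3 go.py .4517 -.1083 .134; python3 rm.py .03 .045
```

```text
clock: 34.88
position: [0.5701, 0.0508, 0.1542]
ee_rot: [2.41, 2.015, 0.001]
force: [-0.2, 0.6, -0.8]
width: 0.451
gripper_force: 0.0
clock: 35.75
position: [0.4651, -0.0563, 0.2446]
ee_rot: [-2.41, -2.014, -0.002]
force: [0.3, 1.3, 0.2]
width: 0.996
gripper_force: 0.0
units [-1.343 -0.1    2.764] turn 0.02 pos [ 0.4651 -0.0563  0.2446] t 35.75 F [0.3 1.3 0.2] w 0.996 g 0.0 q7 -0.02
top 522 (array([0.6111, 0.0414]), np.float64(0.0439)) [0.0335 0.0374 0.0405] ((612.5609741210938, 41.58574295043945), 49.64579391479492) planefit [0.002 0.002 0.036]
side 221 (array([0.6105, 0.0403]), np.float64(0.0437)) [0.0311 0.0381 0.0416] ((612.0239868164062, 40.9432258605957), 51.54848861694336) planefit [-0.012  0.011  0.044]
```

View pics/s_top30.png

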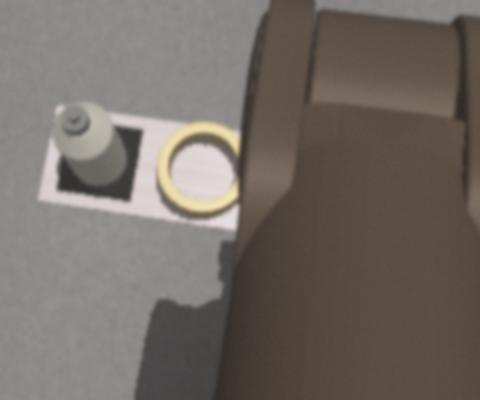

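The top view shows the roll at (202,168), flat between the pads and about 1 mm from centre. For the cup, I'll pre-turn −45° so that the +45° twist ends aligned.

```bash
python3 -m creep '[[-0.4,0,0,0,1],[-0.6,-0.1,0,0,1],[-0.34,0,0,0,1],[0,0,0,-1,1],[0,0,0,-1,1],[0,0,0,-1,1],[0,0,0,-1,1],[0,0,0,-1,1],[0,0,0,-1,1],[0,0,0,-1,1],[0,0,0,-1,1],[0,0,0,-1,1]]'
python3 -m creep '[[0,0,0.3,-1,1],[0,0,0.3,-1,1],[0,0,0.3,-0.25,1],[0,0,0.3,0,1],[0,0,0,0,1]]' 15
python3 go.py .4517 -.1083 .135
python3 - <<'E'
from h import *
d=cam('side'); cv2.imwrite('pics/cup1.png',cv2.resize(d['pixels'][130:330,240:440],None,fx=2.5,fy=2.5))
E
```

```text
clock: 37.35
position: [0.4525, -0.1085, 0.244]
ee_rot: [-1.665, -2.664, 0.0]
force: [-0.5, 0.4, 0.3]
width: 1.003
gripper_force: 0.0
clock: 37.98
position: [0.4516, -0.1083, 0.1952]
ee_rot: [-1.455, -2.782, 0.002]
force: [-0.8, -0.1, 0.1]
width: 1.003
gripper_force: 0.0
units [-0.004  0.004  1.505] turn 11.27 pos [ 0.4516 -0.1083  0.1952] t 37.98 F [-0.8 -0.1  0.1] w 1.003 g 0.0 q7 0.9
```

View pics/cup1.png

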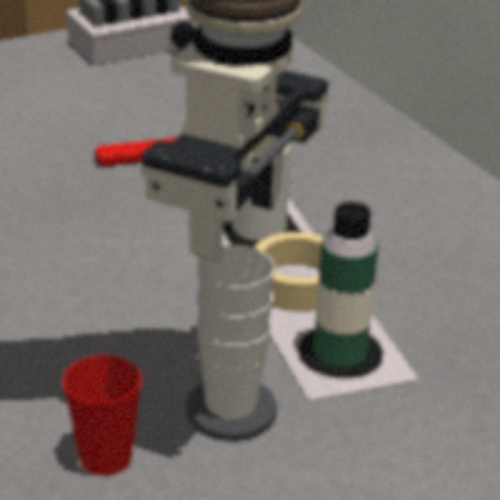

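The fingers straddle the top cup at (235,262). Descend and grip.

```bash
python3 -m creep '[[0,0,0.3,0,1],[0,0,0.4,0,1],[0,0,0.4,0,1],[0,0,0.25,0,1],[0,0,0.13,0,1],[0,0,0,0,0.85],[0,0,0,0,0.8],[0,0,0,0,0.75],[0,0,0,0,0.6],[0,0,0,0,0.55],[0,0,0,0,0.55],[0,0,0,0,0.55]]' 12
python3 go.py .4517 -.1083 .135
```

```text
clock: 39.52
position: [0.4523, -0.1084, 0.1371]
ee_rot: [1.455, 2.784, 0.0]
force: [-0.5, -1.3, 5.3]
width: 0.708
gripper_force: 12.0
units [ 0.011 -0.012  0.053] turn 11.28 pos [ 0.4523 -0.1084  0.1371] t 39.52 F [-0.5 -1.3  5.3] w 0.708 g 12.0 q7 0.97
```

```bash
python3 -m creep '[[0,0,-0.01,1,0.55],[0,0,-0.01,1,0.55],[0,0,-0.02,1,0.55],[0,0,-0.02,1,0.55],[0,0,-0.03,1,0.55],[0,0,-0.04,1,0.55],[0,0,-0.04,1,0.55],[0,0,-0.05,1,0.55],[0,0,-0.06,1,0.55],[0,0,-0.06,1,0.55],[0,0,-0.08,1,0.55],[0,0,-0.08,0.25,0.55]]' 15
python3 go.py .4517 -.1083 .225
```

```text
clock: 41.02
position: [0.452, -0.1081, 0.1568]
ee_rot: [-2.41, -2.015, 0.001]
force: [0.2, 0.3, -0.4]
width: 0.706
gripper_force: 15.0
units [-0.005 -0.008 -1.704] turn 0.03 pos [ 0.452  -0.1081  0.1568] t 41.02 F [ 0.2  0.3 -0.4] w 0.706 g 15.0 q7 0.26
```

```bash
python3 -m creep '[[0,0,-0.15,0,0.55],[0,0,-0.3,0,0.55],[0,0,-0.4,0,0.55],[0,0,-0.5,0,0.55],[0,0,-0.3,0,0.55],[0,0,-0.1,0,0.55],[0,0,0,0,0.55]]'
python3 go.py .611 .0405 .1
python3 - <<'E'
from h import *; from m import circ
d=cam('side'); cv2.imwrite('pics/cup2.png',cv2.resize(d['pixels'][130:330,240:440],None,fx=2.5,fy=2.5)); C=cloud(d)
P=C[(C[...,2]>.15)&(C[...,2]<.21)&(np.hypot(C[...,0]-.4517,C[...,1]+.1083)<.045)]
print(circ(P),P[:,2].min())
for a in np.arange(.14,.24,.01):
    Q=C[(C[...,2]>a)&(C[...,2]<a+.01)&(np.hypot(C[...,0]-.4517,C[...,1]+.1083)<.045)]; print(round(a,2),len(Q),circ(Q) if len(Q)>9 else '')
E
```

```text
clock: 41.9
position: [0.4521, -0.1082, 0.2269]
ee_rot: [-2.409, -2.016, -0.0]
force: [0.1, 0.4, -0.8]
width: 0.712
gripper_force: 15.0
units [4.357 3.254 3.175] turn 0.04 pos [ 0.4521 -0.1082  0.2269] t 41.9 F [ 0.1  0.4 -0.8] w 0.712 g 15.0 q7 0.15
(array([ 0.4508, -0.1088]), np.float64(0.0235)) 0.1626267746469785
0.14 0 
0.15 0 
0.16 50 (array([ 0.4513, -0.1075]), np.float64(0.0221))
0.17 80 (array([ 0.4508, -0.1081]), np.float64(0.0227))
0.18 95 (array([ 0.4515, -0.1072]), np.float64(0.0243))
0.19 84 (array([ 0.4516, -0.1072]), np.float64(0.0256))
0.2 102 (array([ 0.4517, -0.1077]), np.float64(0.0265))
0.21 102 (array([ 0.4518, -0.1068]), np.float64(0.0285))
0.22 185 (array([ 0.452 , -0.1071]), np.float64(0.0294))
0.23 265 (array([ 0.4522, -0.1082]), np.float64(0.0316))
```

View pics/cup2.png

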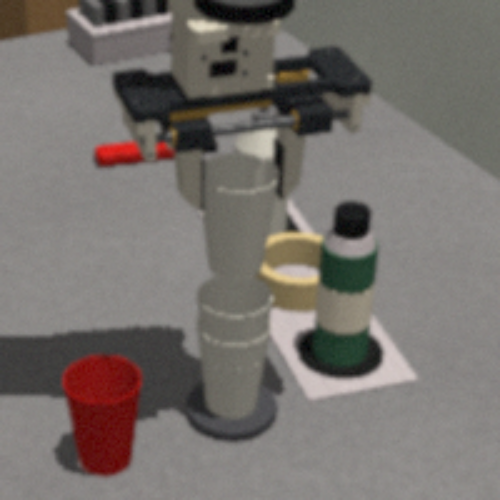

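The cup came off alone and hangs upright, with its foot at (230,275) and the lower stack below. Carry it over.

```bash
python3 -m creep '[[0.2,0,0,0,0.55],[0.5,0,0,0,0.55],[0.7,0,0,0,0.55],[0.8,0,0,0,0.55],[0.8,0,0,0,0.55],[0.7,0,0,0,0.55],[0.4,0,0,0,0.55],[0.25,0.1,0,0,0.55],[0,0.3,0,0,0.55],[0,0.5,0,0,0.55],[0,0.6,0,0,0.55],[0,0.6,0,0,0.55]]'
python3 -m creep '[[0,0.5,0,0,0.55],[0,0.4,0,0,0.55],[0,0.25,0,0,0.55],[0,0,0,0,0.55],[0,0,0,0,0.55]]'
python3 go.py .611 .0405 .0675; python3 rm.py .0301 .045
python3 - <<'E'
from h import *; from m import circ
d=cam('side'); C=cloud(d)
for a in np.arange(.15,.22,.02):
    Q=C[(C[...,2]>a)&(C[...,2]<a+.02)&(np.hypot(C[...,0]-.611,C[...,1]-.04)<.045)]; print(round(a,2),len(Q),circ(Q) if len(Q)>9 else '',Q[:,2].min() if len(Q) else '')
E
```

```text
clock: 43.45
position: [0.567, 0.0463, 0.227]
ee_rot: [2.411, 2.013, 0.0]
force: [0.1, -0.6, 0.2]
width: 0.707
gripper_force: 15.0
clock: 44.08
position: [0.6104, 0.0398, 0.2268]
ee_rot: [-2.41, -2.015, 0.0]
force: [-0.4, -0.5, 0.6]
width: 0.709
gripper_force: 15.0
units [0.021 0.013 3.984] turn 0.03 pos [0.6104 0.0398 0.2268] t 44.08 F [-0.4 -0.5  0.6] w 0.709 g 15.0 q7 -0.02
top 208 (array([0.6089, 0.0401]), np.float64(0.0429)) [0.0329 0.037  0.04  ] ((611.251220703125, 39.683780670166016), 49.29972839355469) planefit [0.013 0.007 0.029]
side 288 (array([0.6092, 0.04  ]), np.float64(0.0432)) [0.0314 0.038  0.0411] ((610.8970336914062, 40.568721771240234), 49.92701721191406) planefit [-0.019  0.013  0.048]
0.15 42 (array([0.6079, 0.0388]), np.float64(0.0203)) 0.1629263329650652
0.17 128 (array([0.6088, 0.0391]), np.float64(0.0225)) 0.17001922253249446
0.19 152 (array([0.6088, 0.0392]), np.float64(0.0248)) 0.1900483349545129
0.21 186 (array([0.6109, 0.0417]), np.float64(0.0293)) 0.21000484209582015
```

Cup and roll are aligned to within about 1 mm. Lower.

```bash
python3 -m creep '[[0.02,0.01,0.2,0,0.55],[0,0,0.4,0,0.55],[0,0,0.5,0,0.55],[0,0,0.5,0,0.55],[0,0,0.5,0,0.55],[0,0,0.5,0,0.55],[0,0,0.4,0,0.55],[0,0,0.3,0,0.55],[0,0,0.2,0,0.55],[0,0,0.15,0,0.55],[0,0,0.1,0,0.55],[0,0,0,0,0.55]]'
python3 go.py .611 .0405 .0665
```

```text
clock: 45.72
position: [0.6114, 0.0408, 0.0769]
ee_rot: [2.41, 2.016, 0.0]
force: [0.4, 0.2, -0.1]
width: 0.711
gripper_force: 15.0
units [-0.008 -0.009  0.261] turn 0.03 pos [0.6114 0.0408 0.0769] t 45.73 F [ 0.4  0.2 -0.1] w 0.711 g 15.0 q7 0.08
```

```bash
python3 -m creep '[[0,0,0.06,0,0.55],[0,0,0.06,0,0.55],[0,0,0.03,0,0.55],[0,0,0.03,0,0.55],[0,0,0,0,0.55]]'
python3 -m creep '[[0,0,0.025,0,0.55],[0,0,0.025,0,0.55],[0,0,0,0,0.55]]'
python3 go.py .611 .0405 .0665
```

```text
clock: 46.35
position: [0.6113, 0.0407, 0.0697]
ee_rot: [-2.41, -2.016, 0.0]
force: [-0.7, -0.4, -0.1]
width: 0.71
gripper_force: 15.0
clock: 46.72
position: [0.6113, 0.0408, 0.0676]
ee_rot: [-2.41, -2.016, 0.0]
force: [0.4, -0.4, 0.2]
width: 0.707
gripper_force: 15.0
units [-0.008 -0.007  0.029] turn 0.03 pos [0.6113 0.0408 0.0676] t 46.73 F [ 0.4 -0.4  0.2] w 0.707 g 15.0 q7 0.09
```

```bash
python3 -m creep '[[0,0,0.015,0,0.55],[0,0,0.015,0,0.55],[0,0,0,0,0.55]]'
python3 go.py .611 .0405 .0665
```

```text
clock: 47.1
position: [0.6115, 0.0408, 0.0672]
ee_rot: [-2.409, -2.016, -0.001]
force: [-1.6, -0.1, 7.9]
width: 0.709
gripper_force: 15.0
units [-0.01  -0.011  0.017] turn 0.03 pos [0.6115 0.0408 0.0672] t 47.1 F [-1.6 -0.1  7.9] w 0.709 g 15.0 q7 0.09
```

Contact at 7.9 N. Release, rise and clear out of view.

```bash
python3 -m creep '[[0,0,0,0,0.75],[0,0,0,0,0.8],[0,0,0,0,0.87],[0,0,0,0,0.95],[0,0,0,0,0.95],[0,0,-0.2,0,0.95],[0,0,-0.5,0,0.95],[0,0,-0.9,0,0.95],[0,0,-0.9,0,0.95],[0,0,-0.9,0,0.95],[0,0,-0.9,0,0.95],[0,0,-0.9,0,0.95]]'
python3 -m creep '[[0,-0.4,-0.3,0,0.95],[-0.5,-0.7,0,0,0.95],[-0.9,-0.5,0,0,0.95],[-0.9,-0.5,0,0,0.95],[-0.9,-0.3,0,0,0.95],[-0.9,-0.3,0,0,0.95],[-0.9,-0.3,0,0,0.95],[-0.9,-0.3,0,0,0.95],[-0.9,0,0,0,0.95],[-0.9,0,0,0,0.95],[-0.5,0,0,0,0.95],[0,0,0,0,0.95]]'
python3 - <<'E'
from h import *; from m import circ
for n in('top','side'):
    d=cam(n); C=cloud(d); m=cv2.cvtColor(d['pixels'],cv2.COLOR_BGR2HSV); cv2.imwrite(f'pics/e_{n}.png',cv2.resize(d['pixels'][100:300,190:440],None,fx=2,fy=2))
    r=np.hypot(C[...,0]-.611,C[...,1]-.0394)
    P=C[(m[...,1]>60)&(r<.075)&(C[...,2]>.031)&(C[...,2]<.043)]; print(n,'roll',len(P),circ(P))
    for a,b in((.045,.07),(.07,.086),(.084,.1)):
        P=C[(r<.05)&(C[...,2]>a)&(C[...,2]<b)]; print('cup',len(P),circ(P) if len(P)>9 else '',P[:,2].max() if len(P) else '')
    for o,x,y in(('bottle',.6325,.1575),('can',.5895,-.0787)):
        P=C[(C[...,2]>.02)&(C[...,2]<.1)&(np.hypot(C[...,0]-x,C[...,1]-y)<.05)]; print(o,len(P),circ(P))
E
```

```text
clock: 48.6
position: [0.6113, 0.0404, 0.2774]
ee_rot: [2.41, 2.015, 0.002]
force: [0.1, -0.2, -0.2]
width: 0.95
gripper_force: 0.0
clock: 50.1
position: [0.4221, -0.2598, 0.2866]
ee_rot: [-2.413, -2.012, 0.0]
force: [-0.7, -0.5, -0.7]
width: 0.95
gripper_force: 0.0
top roll 468 (array([0.6119, 0.0413]), np.float64(0.0442))
cup 199 (array([0.611 , 0.0402]), np.float64(0.0281)) 0.06999716335704342
cup 141 (array([0.6109, 0.0402]), np.float64(0.0304)) 0.08580934457235201
cup 140 (array([0.611 , 0.0403]), np.float64(0.0317)) 0.09641237790236201
bottle 331 (array([0.6329, 0.1579]), np.float64(0.0305))
can 228 (array([ 0.5896, -0.0792]), np.float64(0.0264))
side roll 197 (array([0.6065, 0.0399]), np.float64(0.041))
cup 200 (array([0.611 , 0.0426]), np.float64(0.0288)) 0.06993534119133304
cup 233 (array([0.6107, 0.0416]), np.float64(0.0305)) 0.08593642768237608
cup 175 (array([0.6106, 0.0416]), np.float64(0.0317)) 0.09701442791064907
bottle 256 (array([0.6319, 0.1488]), np.float64(0.021))
can 623 (array([ 0.5881, -0.0787]), np.float64(0.0251))
```

View pics/e_top.png

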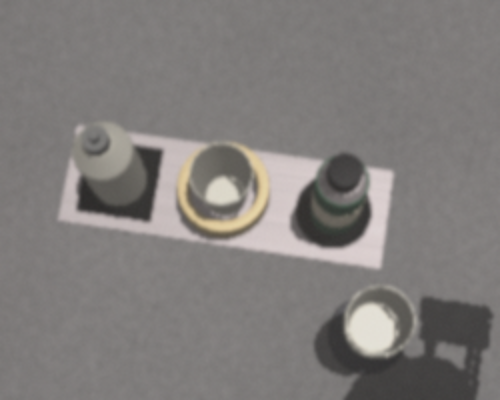

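View pics/e_side.png

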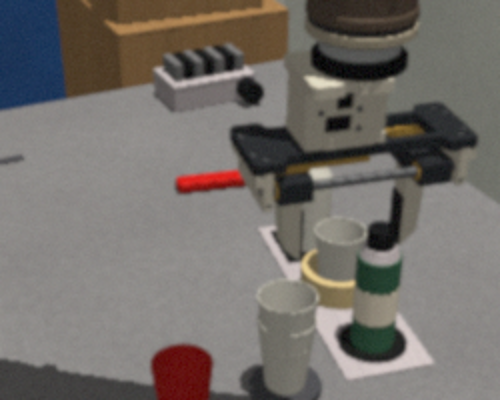

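The final views show the bottle (110,165) and can (340,190) on their pads. The cup stands upright inside the roll at (222,187), midway between them. Handing in.

```bash
python3 -m creep '[[0,0,0,0,0.95],[0,0,0,0,0.95],[0,0,0,0,0.95]]'; python3 -c "from cell import sign_off; print(sign_off())"
```

```text
clock: 50.58
position: [0.4237, -0.2583, 0.2865]
ee_rot: [-2.409, -2.017, -0.0]
force: [-0.1, -0.2, 0.0]
width: 0.952
gripper_force: 0.0
the job is handed in; nothing more can be done
None
```

The job is done and handed in at 50.6 s: bottle and can stand on their pads, the tape roll lies within about 2 mm of midway between them, and the cup, twisted free by 45°, stands upright in its core; the sign-off returned no verdict.

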